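Fit the hanging rod to the prayer-bead stand and clamp it

TASK

Fit the steel hanging rod to the wooden prayer-bead stand: lift it off the notched rest and feed its plain round-nosed end gently into the open clamp on top of the stand, by feel and without forcing it, until it is fully home against the depth stop inside (the stop is out of sight and is not always set to the same depth). Then let go of the rod and swing the clamp lever all the way down so that the rod is held. Leave the bowl striker, the brass bowl and the tea-light glass where they are.

Things in the scene. Friction and masses are not known exactly. Their poses are not given: they have to be found in the camera images.
- stand: Prayer-bead stand, screwed down: 170 x 120 x 20 mm beech foot, post, on top an aluminium clamp block 72 (x) x 44 (y) mm, 123 to 172 mm up, split into a fixed lower half and an upper jaw. Level bore along x, 150 mm up, 14 mm wide. Origin under the post, z up; x runs from the mouth to the back. Depth stop: screw tip 36 to 60 mm behind the mouth, 10 mm wide, of rubber (gives 1 mm per 8 N).
- mouth (a point): Centre of the bore's mouth: on the clamp block's front face (stand x = -36 mm, 150 mm above the shelf), countersunk 3 mm to 20 mm width. The rod goes in here along the stand's +x, level. Axes as the stand's.
- lever_pivot (a point): Point on the lever's pivot pin, which runs along the stand's y: stand x = +10 mm, 184.5 mm above the shelf, over the middle of the block. Axes as the stand's.
- lever_end (a point): Point on the middle of the lever's pressing face near its free end: 78 mm out from the pivot along the lever and 7.5 mm off the line through the pivot, on the side to push. Black paddle there, 20 mm wide, 11 mm thick, from 62 to 94 mm out.
- lever (a joint): Angle of the clamp's eccentric lever, rad: near 0 (0 to 0.15) open, standing 75 degrees above level and leaning to the stand's +x; 1.30 shut, lying level towards +x, away from the mouth. It is pushed over and down about the pivot, stays where it is left, and takes 6 to 10 N at its end. Shutting it lowers the upper jaw by up to 3 mm onto the rod.
- rest: Heavy dark wooden rest, does not move: base 150 x 128 x 12 mm with two upright notched cheeks 10 mm thick across it, 100 mm apart inside. Origin under its middle, z up. Sticks lie along its x in two pairs of V notches at y = +45 and -45 mm.
- rod: Hanging rod: bright steel, round, 12 mm thick, 200 mm long, plain round nose at one end, 25 mm wooden ball at the other (ball centre at x = -104 mm). Origin at the middle of the length on its axis, x towards the nose. 60 to 95 g, balances 16 mm to the ball side. Lies on the rest, axis 60 mm above the shelf, its middle within 8 mm of the rest's middle along x; which notches vary.
- rod_nose (a point): Very tip of the rod's round nose, on its axis, 100 mm from the rod's origin along its x. Axes as the rod's.
- striker: Singing-bowl striker, not to be moved: thick wooden stick 18 mm thick, 190 mm long, grey wrapped end 25 mm thick. Lies in the rest's other notches. Origin at its middle on its axis, 64 mm above the shelf; x along it.
- bowl: Brass singing bowl, 116 mm wide, 52 mm high, standing on the shelf, not to be moved. Origin under its middle.
- tealight: Amber tea-light glass, 66 mm wide, 55 mm high, standing on the shelf, not to be moved. Origin under its middle.
Not all that is in view belongs to the job. Of the things like the rod, leave any that is orange; of the rest the smaller one is meant.

How it is judged:
By the outcome, as a careful person would: the job done as asked, in the order asked, and still so for the second after the job is handed in, with the robot touching nothing.
It also fails if it takes over 58 s, if anything falls off the work surface, if the arm or the gripper's body presses on something with over 40 N, if the wrist force passes 120 N, or if a joint passes its speed limit or range.

ROBOT

A 6-joint arm with a two-finger parallel gripper is mounted at the origin on the work surface. World frame = base frame: x ahead of the robot, y to its left, z up, the work surface at z = 0. Lengths are in mm, angles in rad, forces in N, time in s.
With the tool pointing down it reaches from about 250 to 800 mm from the base axis. Payload 3.9 kg.
Tool frame: the origin (TCP) lies midway between the tips of the shut fingers; the grasp point (between the pads) lies 19 mm behind it; z points along the fingers, y is the line along which they close (so a half turn about z gives the same grasp; the last joint's range is limited). The gripper opens to 85 mm and grips with 20 to 120 N. Pads are 22 mm wide; open, the fingers measure 114 mm over their backs; the gripper's body (76 mm by 85 mm) begins 54 mm behind the grasp point. The pads swing forward as they close: fully open they stand 13 mm farther back than shut.
Start: joints at [1.336, 0.26, -0.138, 1.173, 0, 1.571], TCP at [122.136, 510.586, 231.304] pointing down, gripper open.
Joint ranges: [-2.78, 2.78], [-0.83, 1.72], [-1.28, 1.37], [-1.9, 2.12], [-1.57, 1.48], [-3.14, 3.14]. Speed limits (rad/s): [2.57, 2.57, 3.14, 3.14, 3.14, 3.14].

INTERFACE

Orientations are given as a unit quaternion [x, y, z, w].
In Python, from workcell import robot gives the robot as it stands. The module is installed in compiled form; this text tells all that it offers.
- The arm moves only by the tool jog_arm, never from a script. Its argument "motion" is a list of rows, each a list of 5 numbers: the shift along the world's x, y, z in mm, then the turn about the world's z in degrees, then the closure, from 0 (fully open) to 1 (shut). In form: [[tx, ty, tz, turn, hand], ...]. A call has 1 to 12 rows; each row is the pose to reach, as a shift and turn from the pose commanded when the call began; what a row does not reach only later rows make up. A row lasts 1/10 s, in which the tool goes at most 50 mm and 8.59 degrees, less where a joint would pass 70% of its speed; a pose out of reach is approached as far as the arm can. A call with a gripper value outside its range is refused whole. The fingers move at their own pace and stop on an object; "force" is the grip in N (left out, the last holds). Time passes only in rows, so rows that repeat a pose let the fingers close. It gives the time, the measured TCP pose, the force, the opening and the grip force at its end, in the units of the state.
- robot.get_obs(): the state, without advancing time (a new reading comes with each control period).
- robot.grab_frame(name): name is "scene" or "top" or "wrist"; returns the picture (480x640x3 uint8, red, green, blue); there is no depth.
- robot.get_calibration(name): a dict with "vertical_fov" (degrees; the focal length in pixels is half the picture's height over the tangent of half this angle, whatever the lens; pixels are square), "cx", "cy" (the principal point, pixels), "D" ([k1, k2, p1, p2, k3] as OpenCV has them; the pictures are not rectified), "cam_to_world" (4x4, takes a point from camera to world coordinates); the wrist camera has in their place "tool_from_camera" (4x4, takes a point from camera to tool coordinates, whose origin is the TCP and whose axes are the flange's). Camera axes: x right, y down, z forward; pixel columns grow to the right and rows downward; lengths in mm; the calibration is good to about 2 mm. A picture is of the moment at which its call begins: read the wrist's pose just before it. get_calibration takes no time and is no camera call.
- robot.sign_off(): hands the job in; it is judged then, once.
The state is a dict: "t": time; "joints": joint angles; "joint_vel": joint speeds; "tau": joint torques, N m; "tcp_pos": TCP position; "tool_rot": TCP orientation; "wrist_force": force on the tool from outside, world axes, zero at the start; "wrist_torque": the same for the moment, N m; "gripper_width": finger opening in mm; "grip_force": force on a finger pad.
Only numpy, scipy, OpenCV 4.12 (cv2) and the standard library are available. Lean on these libraries where they do the work, as an engineer would, in place of code of your own. Each camera call takes 0.05 s, during which the arm holds its last target. There are 200 camera calls.

## Working session

There is one attempt and no reset: what is moved stays moved. The work goes in short steps, Python scripts to look and compute and a tool call to move; the robot and the scene stay as the last step left them, time stands still between calls to the robot, and variables do not carry over. Pictures are saved under pics/ and viewed, at most 10 in all, crops included, and the job is handed in when it is done.

Besides the shell and the picture viewer there is one more tool, called after "Call:" as name(argument=value, ...), one argument or row to a line, values as JSON. jog_arm: Moves the arm, as the interface text tells. Its arguments: {"type":"object","properties":{"motion":{"type":"array","items":{"type":"array","items":{"type":"number"}}},"force":{"type":"number"}},"required":["motion"]}

```bash
mkdir -p pics; cat > h.py <<'E'
import numpy as np, cv2
from workcell import robot
from scipy.spatial.transform import Rotation as R
def cal(n):
    c=robot.get_calibration(n); f=240/np.tan(np.radians(c["vertical_fov"])/2)
    K=np.array([[f,0,c["cx"]],[0,f,c["cy"]],[0,0,1.]]); return c,K,np.array(c["D"],float)
def T_of(n,obs=None):
    c,K,D=cal(n)
    if n!="wrist": return np.array(c["cam_to_world"])
    T=np.eye(4);T[:3,:3]=R.from_quat(obs["tool_rot"]).as_matrix();T[:3,3]=obs["tcp_pos"]
    return T@np.array(c["tool_from_camera"])
def ray(n,px,obs=None):
    c,K,D=cal(n);T=T_of(n,obs)
    p=cv2.undistortPoints(np.array(px,float).reshape(-1,1,2),K,D).reshape(-1,2)
    d=np.c_[p,np.ones(len(p))]@T[:3,:3].T
    return T[:3,3],d
def onz(n,px,z,obs=None):
    o,d=ray(n,px,obs); return o+d*((z-o[2])/d[:,2])[:,None]
def proj(n,P,obs=None):
    c,K,D=cal(n);Ti=np.linalg.inv(T_of(n,obs))
    return cv2.projectPoints(np.array(P,float).reshape(-1,1,3),cv2.Rodrigues(Ti[:3,:3])[0],Ti[:3,3],K,D)[0].reshape(-1,2)
def snap(n,name):
    o=robot.get_obs(); im=robot.grab_frame(n)[:,:,::-1].copy(); cv2.imwrite(f"pics/{name}.png",im); return im,o
E
python3 - <<'E'
from h import *
for n in("scene","top","wrist"):
    im,o=snap(n,n+"0"); print(n,np.round(cal(n)[1],1).tolist(),cal(n)[2])
    if n!="wrist":print(np.round(T_of(n),2).tolist())
print(o)
E
```

```text
scene [[581.3, 0.0, 316.2], [0.0, 581.3, 231.9], [0.0, 0.0, 1.0]] [-0.19301847  0.          0.          0.          0.        ]
[[-0.79, 0.48, -0.39, 956.37], [0.62, 0.63, -0.48, 594.41], [0.02, -0.62, -0.79, 1152.26], [0.0, 0.0, 0.0, 1.0]]
top [[557.9, 0.0, 327.3], [0.0, 557.9, 229.7], [0.0, 0.0, 1.0]] [-0.02867824  0.          0.          0.          0.        ]
[[0.01, -0.98, 0.19, 246.35], [-1.0, -0.0, 0.03, -24.89], [-0.03, -0.19, -0.98, 1293.53], [0.0, 0.0, 0.0, 1.0]]
wrist [[387.1, 0.0, 321.4], [0.0, 387.1, 231.3], [0.0, 0.0, 1.0]] [-0.00175872  0.          0.          0.          0.        ]
{'t': 0.1, 'joints': array([ 1.33601732e+00,  2.60598490e-01, -1.39248981e-01,  1.17272252e+00,
        1.08811081e-06,  1.57082566e+00]), 'joint_vel': array([-0.00245252, -0.00094551,  0.00295171,  0.00073401,  0.0014275 ,
       -0.00178665]), 'tau': array([ 4.81007573e-04, -4.06507945e+01,  2.54526901e+01,  1.00724370e-02,
        9.40915152e-05, -2.30513635e-06]), 'tcp_pos': array([121.98355075, 509.98737759, 230.55518303]), 'tool_rot': array([ 1.17134600e-01,  9.93115652e-01, -8.80664937e-04, -1.04393053e-04]), 'wrist_force': array([-0.3434223 , -0.15198277,  0.33556236]), 'wrist_torque': array([0.01566323, 0.03132608, 0.02686892]), 'grip_force': 0.0, 'gripper_width': 85.44238014423179}
```

View pics/top0.png

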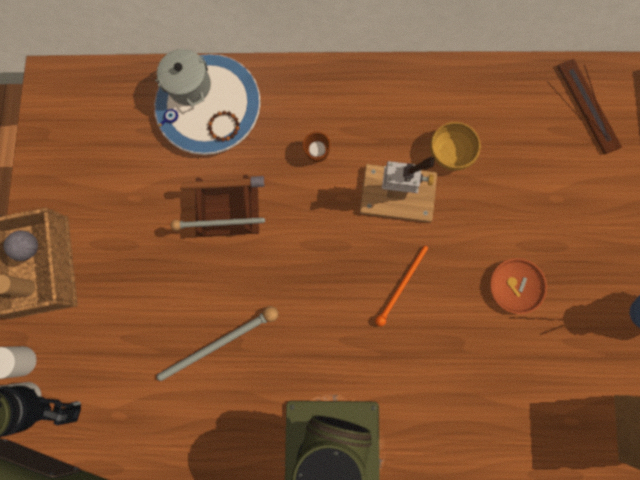

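View pics/scene0.png

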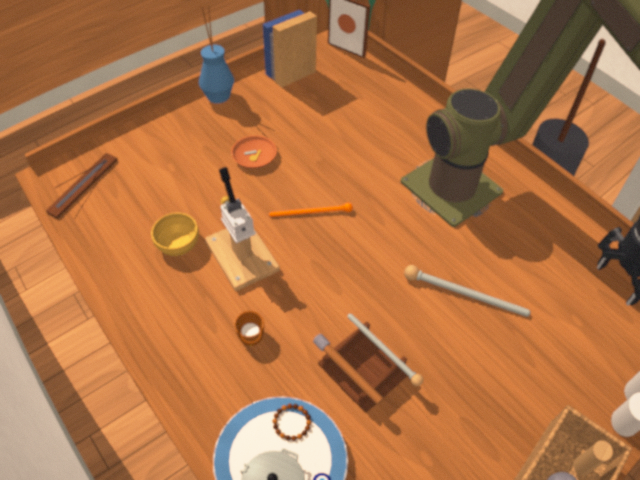

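The rod candidates in the top view are the orange stick at (400,285), which is excluded, the long thick grey rod at (215,345), and the smaller steel rod on the rest with its nose near (264,220) and ball near (177,225). I choose the one on the rest. The stand is at (400,190), with its lever leaning right, towards world -y, so the mouth faces left.

```bash
python3 - <<'E'
from h import *
t=cv2.imread("pics/top0.png"); s=cv2.imread("pics/scene0.png")
a=cv2.resize(t[135:245,165:445],None,fx=2.85,fy=2.85,interpolation=cv2.INTER_CUBIC)
b=cv2.resize(s[160:300,190:300],None,fx=2,fy=2,interpolation=cv2.INTER_CUBIC)
c=cv2.resize(s[305:395,310:430],None,fx=3,fy=3,interpolation=cv2.INTER_CUBIC)
o=np.zeros((600,800,3),np.uint8);o[:a.shape[0],:a.shape[1]]=a[:, :800]
o[315:315+b.shape[0],:b.shape[1]]=b[:285];o[315:585,300:660]=c
cv2.imwrite("pics/crop1.png",o)
hsv=cv2.cvtColor(t,cv2.COLOR_BGR2HSV)
m=((hsv[...,1]<70)&(hsv[...,2]>60)).astype(np.uint8)
w=np.zeros_like(m);w[205:240,170:275]=1;w2=np.zeros_like(m);w2[150:200,370:440]=1
ys,xs=np.where(m&w); print("rod px",len(xs),xs.min(),xs.max()); l=cv2.fitLine(np.c_[xs,ys].astype(np.float32),cv2.DIST_HUBER,0,.01,.01).ravel();print(l)
for x in(xs.min(),xs.max()):
    p=[[x,l[3]+(x-l[2])*l[1]/l[0]]]; print(p,onz("top",p,60).round(1))
print("ball",onz("top",[[177,225]],60).round(1))
# clamp block
for cn in cv2.findContours(m&w2,0,2)[0]:
    if cv2.contourArea(cn)>60: print(cv2.minAreaRect(cn), cv2.boxPoints(cv2.minAreaRect(cn)).round(1).tolist())
E
```

```text
rod px 407 180 264
[ 9.9849463e-01 -5.4850046e-02  2.2165457e+02  2.2205115e+02]
[[np.int64(180), np.float64(224.33934720711537)]] [[490.6 350.1  60. ]]
[[np.int64(264), np.float64(219.724997050477)]] [[501.7 158.   60. ]]
ball [[489.1 356.9  60. ]]
((405.3385314941406, 177.29232788085938), (43.41215515136719, 27.53571128845215), 7.125016689300537) [[382.1000061035156, 188.3000030517578], [385.5, 160.89999389648438], [428.6000061035156, 166.3000030517578], [425.20001220703125, 193.60000610351562]]
```

View pics/crop1.png

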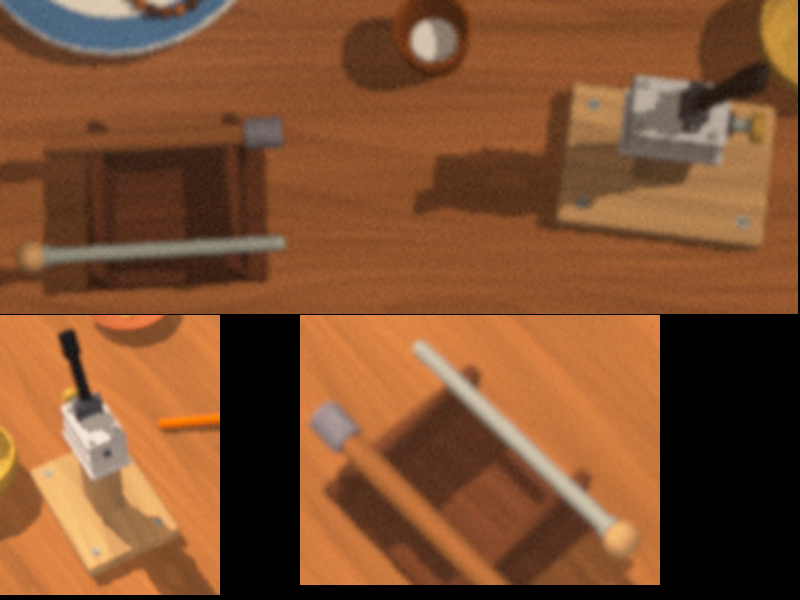

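The crop confirms the bright steel rod with a ball. Its nose is at top-view pixel (264.6,219.9) and its ball at (176.2,225.2), lying in the near notches. The striker lies in the far notches. The bore mouth shows in the scene view at about (243.5,229).

```bash
python3 - <<'E'
from h import *
f=lambda p:np.array(p)/2.85+[165,135]
F=onz("top",f([[572,84],[776,105],[760,246],[556,222]]),20)
print(F.round(1), [np.linalg.norm(F[i]-F[i-1]).round(1) for i in range(4)])
c=F.mean(0); v=(F[1]+F[2]-F[0]-F[3])[:2]; w=(F[1]+F[0]-F[2]-F[3])[:2]
print("stand c",c.round(1),"x dir deg",np.degrees(np.arctan2(v[1],v[0])),"y",np.degrees(np.arctan2(w[1],w[0])))
u=v/np.linalg.norm(v); print("mouth pred",c[:2]-36*u,"scene mouth",onz("scene",[[243.5,229]],150).round(1), "pred px",proj("scene",np.r_[c[:2]-36*u,150]))
r=onz("top",f([[284,242],[32,257]]),60);print(r,np.linalg.norm(r[0]-r[1]))
Cs=[[316-300,330-315]]
s=lambda p:[[310+(p[0]-300)/3,305+(p[1]-315)/3]]
print("scene nose/ball",onz("scene",s((417,345)),60),onz("scene",s((621,539)),60))
fs=lambda p:(np.array(p)-[0,315])/2+[190,160]
print("scene foot",onz("scene",fs([[34,468],[96,572],[177,525]]),20).round(1))
E
```

```text
[[ 644.3  -74.4   20. ]
 [ 626.1 -243.    20. ]
 [ 506.9 -226.6   20. ]
 [ 526.6  -60.7   20. ]] [np.float64(118.4), np.float64(169.6), np.float64(120.3), np.float64(167.0)]
stand c [ 576.  -151.2   20. ] x dir deg -96.4648282648381 y -7.244181876540376
mouth pred [ 580.03058668 -115.3933259 ] scene mouth [[ 582.2 -114.6  150. ]] pred px [[244.09319575 228.30636536]]
[[501.25544499 156.51791417  60.        ]
 [488.68307779 358.65550461  60.        ]] 202.5281952913312
scene nose/ball [[500.05541313 156.27398397  60.        ]] [[488.34232358 357.66972824  60.        ]]
scene foot [[ 618.5 -241.9   20. ]
 [ 641.1  -69.1   20. ]
 [ 528.2  -65.7   20. ]]
```

Call:
jog_arm(
  motion=[
    [40,-26,-10,-8,0],
    [80,-52,-20,-16,0],
    [120,-77,-25,-24,0],
    [160,-103,-30,-32,0],
    [200,-128,-35,-40,0],
    [240,-154,-40,-48,0],
    [280,-180,-45,-56,0],
    [320,-205,-50,-64,0],
    [355,-228,-50,-71,0],
    [371,-238,-50,-73,0],
    [371,-238,-50,-73,0],
    [371,-238,-50,-73,0],
  ],
)

```text
t: 1.35
tcp_pos: [492.4, 272.7, 181.0]
tool_rot: [0.685, 0.729, -0.0, -0.001]
wrist_force: [-0.5, -0.3, -0.2]
gripper_width: 85.5
grip_force: 0.0
```

```bash
python3 - <<'E'
from h import *
im,o=snap("wrist","w1"); print(o["tcp_pos"],o["tool_rot"],o["joints"],o["t"],o["wrist_force"])
P=np.array([[494.6,256.2,60],[500.7,156.4,60],[488.5,358.2,60],[493.7,272.2,60]])
print(proj("wrist",P,o))
E
```

```text
[492.40615495 272.70635931 180.98694472] [ 6.84587817e-01  7.28929970e-01 -4.85582056e-04 -6.20242668e-04] [ 5.05271675e-01  3.50339817e-01 -1.41086807e-01  1.08067431e+00
  8.83155641e-04  2.01334785e+00] 1.35 [-0.5472107  -0.30928245 -0.20099873]
[[323.50811255 246.45258791]
 [323.00409068 362.65675195]
 [324.36117072  97.61131703]
 [323.70854097 225.38049613]]
```

View pics/w1.png

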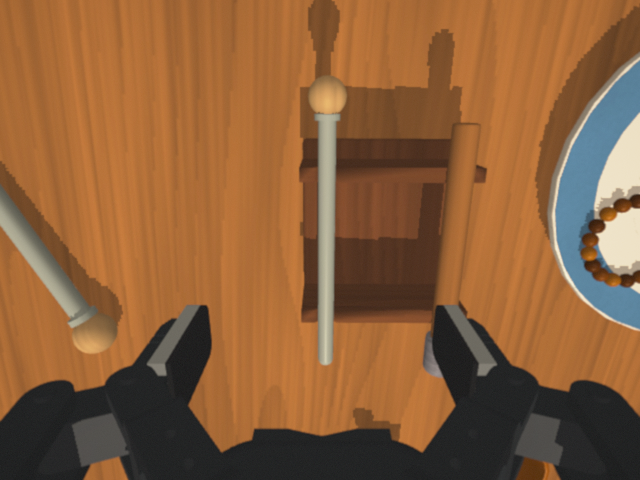

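The view shows the rod's nose at (324,364) and its ball at (328,96), within 4 px of the prediction. The striker, at about x=460, is clear of the fingers. I'll descend half closed.

Call:
jog_arm(
  motion=[
    [2,0,-30,0,0.4],
    [2,0,-70,0,0.4],
    [2,0,-105,0,0.4],
    [2,0,-125,0,0.4],
    [2,0,-139,0,0.4],
    [2,0,-139,0,0.4],
    [2,0,-139,0,1],
    [2,0,-139,0,1],
    [2,0,-139,0,1],
    [2,0,-139,0,1],
    [2,0,-139,0,1],
  ],
  force=50,
)

```text
t: 2.5
tcp_pos: [495.5, 273.4, 43.6]
tool_rot: [0.685, 0.729, 0.001, -0.0]
wrist_force: [-2.1, 0.9, 6.0]
gripper_width: 10.2
grip_force: 48.9
```

Call:
jog_arm(
  motion=[
    [0,0,8,0,1],
    [0,0,25,0,1],
    [0,0,55,0,1],
    [0,0,90,0,1],
    [0,0,115,0,1],
    [0,0,115,0,1],
    [0,0,115,0,1],
  ],
)

```text
t: 3.2
tcp_pos: [495.6, 272.5, 157.9]
tool_rot: [0.685, 0.729, 0.001, 0.0]
wrist_force: [-0.7, -0.6, -2.1]
gripper_width: 10.2
grip_force: 48.8
```

```bash
python3 - <<'E'
from h import *
im,o=snap("wrist","w2"); s,_=snap("scene","s2")
print(o["tcp_pos"],o["tool_rot"],o["t"],o["wrist_force"],o["gripper_width"])
z=o["tcp_pos"][2]+16.4
print("rod z",z)
g=o["tcp_pos"]; u=np.array([.0604,-.998,0]);mid=np.array([495.,256.5,z])
P=[mid+100*u,mid-104*u]; print(proj("wrist",P,o),proj("scene",P))
a=cv2.resize(im[80:480,150:500],None,fx=1.14,fy=1.14); q=proj("scene",[mid])[0].astype(int)
b=cv2.resize(s[q[1]-90:q[1]+90,q[0]-65:q[0]+65],None,fx=3,fy=3)
c=np.zeros((560,800,3),np.uint8);c[:a.shape[0],:a.shape[1]]=a;c[:540,405:795]=b;cv2.imwrite("pics/c2.png",c);print(q)
E
```

```text
[495.57244348 272.53012636 157.86275677] [6.84984261e-01 7.28557491e-01 6.36185708e-04 3.74097010e-04] 3.2 [-0.68511835 -0.60529482 -2.12978067] 10.240080149039825
rod z 174.26275677108157
[[317.8264536  546.9843085 ]
 [317.14844549  81.87483225]] [[352.29823657 286.82882063]
 [427.62923779 355.99855576]]
[388 319]
```

View pics/c2.png

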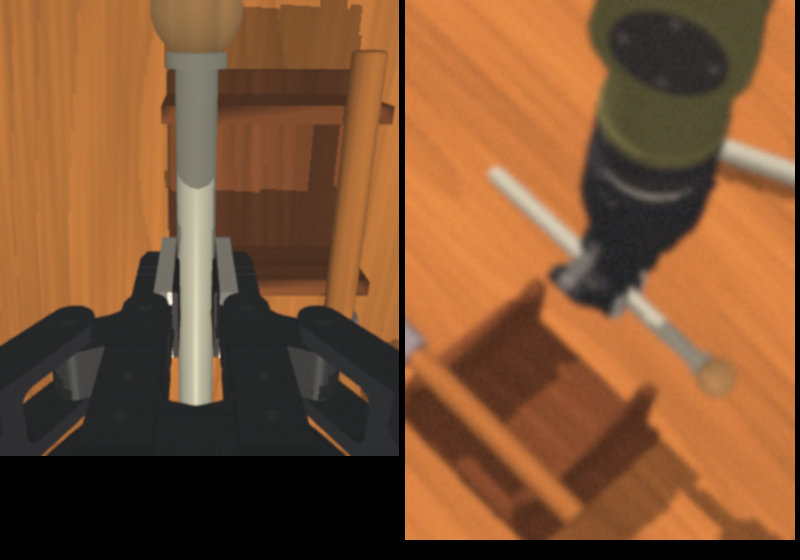

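The rod is held and level, with its nose at scene pixel (352,287), exactly as predicted. Next I'll carry it to 25 mm in front of the mouth.

Call:
jog_arm(
  motion=[
    [5,-15,0,-1,1],
    [18,-42,0,-2,1],
    [30,-72,0,-3,1],
    [43,-102,0,-4.5,1],
    [55,-132,0,-6,1],
    [68,-162,-5,-7,1],
    [80,-192,-10,-8.5,1],
    [92,-220,-16,-9.5,1],
    [100,-240,-22,-10.3,1],
    [103,-247,-24,-10.3,1],
    [103,-247,-24,-10.3,1],
    [103,-247,-24,-10.3,1],
  ],
)

```text
t: 4.5
tcp_pos: [597.4, 25.9, 132.9]
tool_rot: [0.747, 0.664, -0.0, -0.001]
wrist_force: [-0.9, 0.0, -0.7]
gripper_width: 10.4
grip_force: 48.8
```

```bash
cat > look.py <<'E'
from h import *
import sys
n=sys.argv[1]
s,o=snap("scene","s"+n); t,_=snap("top","t"+n)
T=o["tcp_pos"]; q=o["tool_rot"]; Rm=R.from_quat(q).as_matrix(); y=Rm[:,1]; u=np.array([y[1],-y[0],0]); u*= -np.sign(u[1]); u/=np.linalg.norm(u)
nose=T+116*u+[0,0,16.4]
print(T.round(1),"rod deg",np.degrees(np.arctan2(u[1],u[0])).round(2),"t",o["t"],o["wrist_force"].round(1),"nose",nose.round(1))
print("nose px",proj("scene",nose).round(1),proj("top",nose).round(1))
a=cv2.resize(s[170:270,190:300],None,fx=5,fy=5,interpolation=cv2.INTER_CUBIC)
b=cv2.resize(t[150:250,330:450],None,fx=4,fy=4,interpolation=cv2.INTER_CUBIC)
c=np.zeros((600,800,3),np.uint8);c[:500,:400]=a[:, :400];c[:400,400:]=b[:,:400];cv2.imwrite(f"pics/c{n}.png",c)
E
python3 look.py 3
```

```text
[597.4  25.9 132.9] rod deg -96.74 t 4.5 [-0.9  0.  -0.7] nose [583.8 -89.3 149.3]
nose px [[249.3 236.8]] [[375.1 173.5]]
```

View pics/c3.png

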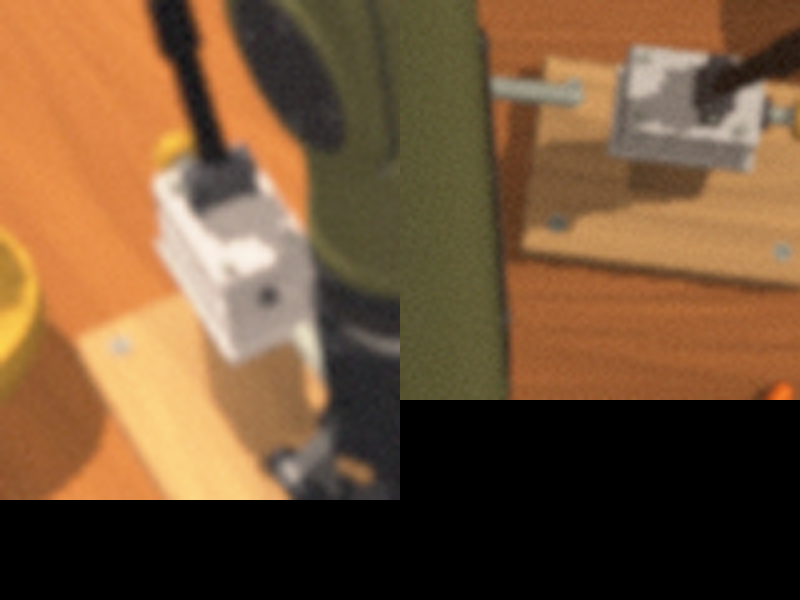

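```bash
python3 - <<'E'
from h import *
f=lambda p:(np.array(p,float)-[400,0])/4+[330,150]
A=onz("top",f([[630,47],[765,58],[617,133],[623.5,90]]),172);print(A.round(1))
d=A[1]-A[0];print(np.degrees(np.arctan2(d[1],d[0])),np.linalg.norm(d))
print(onz("scene",[[243.6,229]],150))
# block top-face bright edge fit in scene & top: sub-pixel mask
t=cv2.imread("pics/t3.png");h=cv2.cvtColor(t,cv2.COLOR_BGR2HSV)
m=((h[...,1]<75)&(h[...,2]>50)).astype(np.uint8);m[:, :382]=0;m[:,422:]=0;m[:155]=0;m[200:]=0
e=[(x,np.where(m[:,x])[0].min()) for x in range(390,420) if m[:,x].any()]
l=cv2.fitLine(np.array(e,np.float32),cv2.DIST_HUBER,0,.01,.01).ravel()
p=np.array([[390,l[3]+(390-l[2])*l[1]/l[0]],[420,l[3]+(420-l[2])*l[1]/l[0]]]);A=onz("top",p,172);d=A[1]-A[0];print(p,A,np.degrees(np.arctan2(d[1],d[0])))
E
```

```text
[[ 602.7 -114.   172. ]
 [ 596.7 -184.1  172. ]
 [ 556.2 -106.7  172. ]
 [ 579.3 -110.3  172. ]]
-94.89870007971896 70.38888313070603
[[ 581.976322   -114.43683472  150.        ]]
[[390.         161.19755554]
 [420.         167.68341064]] [[ 603.86093699 -119.22642608  172.        ]
 [ 589.74839576 -181.36949174  172.        ]] -102.79472462404257
```

Call:
jog_arm(
  motion=[
    [-0.6,-5,0.7,0,1],
    [-1.2,-10,0.7,0,1],
    [-1.8,-15,0.7,0,1],
    [-2.4,-20,0.7,0,1],
    [-2.7,-23,0.7,0,1],
    [-3.0,-25,0.7,0,1],
    [-3.2,-27,0.7,0,1],
    [-3.4,-29,0.7,0,1],
  ],
)

```text
t: 5.4
tcp_pos: [595.2, -3.3, 134.1]
tool_rot: [0.747, 0.664, 0.0, 0.0]
wrist_force: [0.9, 0.8, -0.6]
gripper_width: 10.5
grip_force: 48.7
```

```bash
python3 look.py 4
```

```text
[595.2  -3.3 134.1] rod deg -96.73 t 5.4 [ 0.9  0.8 -0.6] nose [ 581.6 -118.5  150.5]
nose px [[242.7 227.6]] [[389.  174.4]]
```

Call:
jog_arm(
  motion=[
    [-0.3,-2,0,0,1],
    [-0.5,-4,0,0,1],
    [-0.7,-6,0,0,1],
    [-0.9,-8,0,0,1],
    [-1.2,-10,0,0,1],
    [-1.4,-12,0,0,1],
    [-1.4,-12,0,0,1],
  ],
)

```text
t: 6.2
tcp_pos: [593.4, -15.8, 134.1]
tool_rot: [0.748, 0.664, -0.0, 0.0]
wrist_force: [2.4, 0.3, -1.6]
gripper_width: 10.1
grip_force: 48.8
```

Call:
jog_arm(
  motion=[
    [0.3,-2,0,0,1],
    [0.1,-4,0,0,1],
    [-0.1,-6,0,0,1],
    [-0.3,-8,0,0,1],
    [-0.6,-10,0,0,1],
    [-0.8,-12,0,0,1],
    [-0.8,-12,0,0,1],
  ],
)

```text
t: 6.9
tcp_pos: [592.4, -27.9, 134.0]
tool_rot: [0.748, 0.664, -0.0, 0.0]
wrist_force: [0.3, -0.8, -1.5]
gripper_width: 10.2
grip_force: 48.8
```

Call:
jog_arm(
  motion=[
    [-0.2,-1.5,0,0,1],
    [-0.35,-3,0,0,1],
    [-0.5,-4.5,0,0,1],
    [-0.7,-6,0,0,1],
    [-0.7,-6,0,0,1],
  ],
)

```text
t: 7.4
tcp_pos: [591.8, -33.7, 134.0]
tool_rot: [0.748, 0.664, -0.0, 0.0]
wrist_force: [0.7, -0.2, -0.6]
gripper_width: 10.3
grip_force: 48.7
```

Call:
jog_arm(
  motion=[
    [-0.1,-1,0,0,1],
    [-0.25,-2,0,0,1],
    [-0.35,-3,0,0,1],
    [-0.5,-4,0,0,1],
    [-0.5,-4,0,0,1],
  ],
)

```text
t: 7.9
tcp_pos: [591.3, -37.6, 134.0]
tool_rot: [0.748, 0.664, -0.0, 0.0]
wrist_force: [1.4, 0.4, -1.4]
gripper_width: 10.4
grip_force: 48.7
```

Call:
jog_arm(
  motion=[
    [0,-1,0,0,1],
    [-0.1,-2,0,0,1],
    [-0.2,-3,0,0,1],
    [-0.3,-4,0,0,1],
    [-0.3,-4,0,0,1],
  ],
)

```text
t: 8.4
tcp_pos: [591.1, -40.9, 134.0]
tool_rot: [0.747, 0.664, 0.0, -0.0]
wrist_force: [1.5, 2.7, -0.9]
gripper_width: 10.3
grip_force: 48.7
```

Call:
jog_arm(
  motion=[
    [-0.1,-1,0,0,1],
    [-0.2,-2,0,0,1],
    [-0.3,-3,0,0,1],
    [-0.4,-4,0,0,1],
    [-0.4,-4,0,0,1],
  ],
)

```text
t: 8.9
tcp_pos: [591.0, -42.3, 134.1]
tool_rot: [0.747, 0.665, 0.002, -0.002]
wrist_force: [0.5, 10.1, -0.2]
gripper_width: 10.2
grip_force: 48.7
```

The stop is felt at TCP y ≈ -41, with force rising at about 5–8 N/mm as the rubber should, at a depth of about 42 mm. I'll ease to a light press before letting go.

Call:
jog_arm(
  motion=[
    [0,1.5,0,0,1],
    [0.1,3,0,0,1],
    [0.1,3,0,0,1],
    [0.1,3,0,0,1],
  ],
  force=20,
)

```text
t: 9.3
tcp_pos: [591.1, -41.4, 134.1]
tool_rot: [0.747, 0.665, 0.001, -0.0]
wrist_force: [1.6, 6.3, -1.2]
gripper_width: 10.2
grip_force: 48.7
```

Call:
jog_arm(
  motion=[
    [0,0.5,0,0,1],
    [0.1,1,0,0,1],
    [0.1,1,0,0,1],
  ],
)

```text
t: 9.6
tcp_pos: [591.1, -41.3, 134.1]
tool_rot: [0.747, 0.664, 0.0, 0.0]
wrist_force: [1.1, 4.8, -1.8]
gripper_width: 10.1
grip_force: 48.7
```

Call:
jog_arm(
  motion=[
    [0,0.6,0,0,1],
    [0.1,0.8,0,0,1],
    [0.1,0.8,0,0,0.9],
    [0.1,0.8,0,0,0.8],
    [0.1,0.8,0,0,0.7],
    [0.1,0.8,0,0,0.6],
    [0.1,0.8,0,0,0.5],
    [0.1,0.8,0,0,0.5],
  ],
)

```text
t: 10.4
tcp_pos: [590.8, -40.8, 134.0]
tool_rot: [0.748, 0.664, -0.0, 0.0]
wrist_force: [-0.0, 0.1, 0.4]
gripper_width: 42.7
grip_force: 0.0
```

```bash
python3 - <<'E'
from h import *
w,o=snap("wrist","w5");print(o["tcp_pos"],o["gripper_width"],o["wrist_force"],o["t"])
s,_=snap("scene","s5")
c=np.zeros((480,800,3),np.uint8);c[:480,:460]=w[:,90:550];c[:480,460:]=cv2.resize(s[190:310,215:300],(340,480));cv2.imwrite("pics/c5.png",c)
E
```

```text
[590.8003403  -40.79201009 133.99958557] 42.74524351246943 [-0.04550415  0.07030196  0.36259196] 10.4
```

View pics/c5.png

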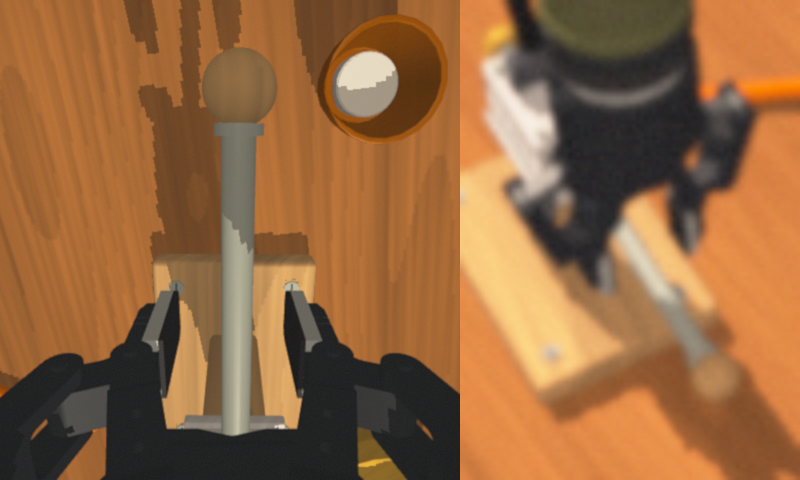

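The rod stays put after release: in the wrist crop it lies straight into the block, its ball is free at (240,85), and the fingers are open either side. Next I'll raise the hand, shut the fingers and approach the lever from the mouth side.

Call:
jog_arm(
  motion=[
    [0,0,15,0,0.5],
    [0,0,40,0,0.5],
    [0,0,75,0,0.5],
    [0,0,110,0,1],
    [0,0,131,0,1],
    [-2,-20,131,0,1],
    [-5,-45,131,0,1],
    [-8,-70,131,0,1],
    [-11,-92,131,0,1],
    [-12,-103,131,0,1],
    [-12,-103,131,0,1],
    [-12,-103,131,0,1],
  ],
)

```text
t: 11.7
tcp_pos: [579.0, -143.1, 264.9]
tool_rot: [0.748, 0.664, 0.0, -0.0]
wrist_force: [-0.1, -0.0, 0.4]
gripper_width: -0.2
grip_force: 0.0
```

```bash
python3 - <<'E'
from h import *
o=robot.get_obs();T=o["tcp_pos"];print(T,o["wrist_force"],o["gripper_width"])
u=np.array([-.1175,-.993]);M=np.array([581.5,-115])
for ph,over in [(75,-6),(66,0)]+[(p,4) for p in(60,50,40,30,20,10,4,0,-3)]:
    a=np.radians(ph);x=10+82*np.cos(a)-7.5*np.sin(a);z=184.5+82*np.sin(a)+7.5*np.cos(a)
    x+=over*np.sin(a);z-=over*np.cos(a)
    w=M+(x-11+36)*u; print(ph,np.r_[w,z].round(1),(np.r_[w,z]-T).round(1))
t,_=snap("top","t6");s,_=snap("scene","s6")
c=np.zeros((480,800,3),np.uint8);c[:,:400]=cv2.resize(t[130:220,370:445],(400,480));c[:,400:]=cv2.resize(s[130:250,190:290],(400,480));cv2.imwrite("pics/c6.png",c)
E
```

```text
[ 578.98512605 -143.1409203   264.93976117] [-0.13866533 -0.01551791  0.35943846] -0.1665214729661498
75 [ 576.4 -157.9  267.2] [ -2.6 -14.7   2.3]
66 [ 574.3 -176.1  262.5] [ -4.7 -32.9  -2.5]
60 [ 572.9 -187.5  257.3] [ -6.1 -44.3  -7.7]
50 [ 571.5 -199.4  249.6] [ -7.5 -56.3 -15.4]
40 [ 570.3 -209.9  239.9] [ -8.7 -66.8 -25.1]
30 [ 569.2 -218.5  228.5] [ -9.7 -75.4 -36.4]
20 [ 568.5 -225.1  215.8] [-10.5 -81.9 -49.1]
10 [ 568.  -229.3  202.2] [-11.  -86.2 -62.8]
4 [ 567.8 -230.7  193.7] [-11.2 -87.6 -71.2]
0 [ 567.8 -231.2  188. ] [-11.2 -88.  -76.9]
-3 [ 567.7 -231.3  183.7] [-11.2 -88.1 -81.2]
```

View pics/c6.png

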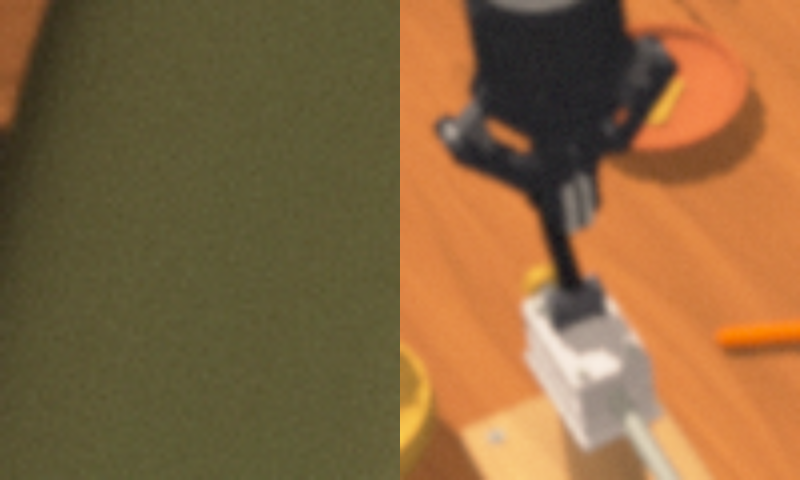

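The shut fingers, at crop (578,205), stand just on the mouth side of the lever paddle, and the rod is in the mouth. I'll push along the arc.

Call:
jog_arm(
  motion=[
    [-1.5,-8,2,0,1],
    [-2.6,-15,2,0,1],
    [-3.5,-21,1,0,1],
    [-4.1,-27,0,0,1],
    [-4.7,-33,-2,0,1],
    [-5.4,-38.5,-5,0,1],
    [-6.1,-44,-8,0,1],
    [-6.8,-50,-11.5,0,1],
    [-7.5,-56,-15,0,1],
  ],
)

```text
t: 12.7
tcp_pos: [571.4, -199.0, 250.8]
tool_rot: [0.747, 0.664, 0.001, -0.0]
wrist_force: [-1.3, 4.0, 4.8]
gripper_width: -0.4
grip_force: 3.1
```

Call:
jog_arm(
  motion=[
    [-0.6,-5.5,-5,0,1],
    [-1.2,-11,-10,0,1],
    [-1.7,-15,-15.5,0,1],
    [-2.2,-19,-21,0,1],
    [-2.6,-22.5,-27.5,0,1],
    [-3,-26,-34,0,1],
    [-3.3,-28.5,-41,0,1],
    [-3.5,-30.5,-48,0,1],
    [-3.7,-31.5,-55,0,1],
    [-3.7,-32,-61,0,1],
  ],
)

```text
t: 13.7
tcp_pos: [567.9, -231.5, 192.2]
tool_rot: [0.747, 0.664, 0.001, 0.001]
wrist_force: [-11.9, 9.6, 44.3]
gripper_width: -0.2
grip_force: 22.5
```

Call:
jog_arm(
  motion=[
    [0,0,3,0,1],
    [0,0,6,0,1],
    [0,0,30,0,1],
    [0,0,75,0,1],
    [0,30,110,0,1],
    [0,70,130,0,1],
    [-40,110,130,0,1],
    [-80,150,130,0,1],
    [-120,190,130,0,1],
    [-160,230,130,0,1],
    [-160,230,130,0,1],
  ],
)

```text
t: 14.8
tcp_pos: [404.6, -0.3, 318.6]
tool_rot: [0.747, 0.665, -0.001, -0.0]
wrist_force: [-0.0, -0.3, 1.0]
gripper_width: 0.3
grip_force: 0.0
```

```bash
python3 - <<'E'
from h import *
t,o=snap("top","t7");s,_=snap("scene","s7");print(o["tcp_pos"],o["t"],o["wrist_force"])
c=np.zeros((600,800,3),np.uint8);c[:300,:]=cv2.resize(t[140:230,240:480],(800,300));c[300:,:400]=cv2.resize(s[160:280,190:350],(400,300));c[300:,400:]=cv2.resize(s[170:250,190:297],(400,300));cv2.imwrite("pics/c7.png",c)
u=np.array([-.1175,-.993]);M=np.array([581.5,-115])
for s0,z in((-36,150),(-36-158,150),(-36-162,150),(10,184.5),(104,190),(10+94*.26,184.5+94*.966)): 
    P=np.r_[M+(s0+36)*u,z];print(s0,proj("top",P).round(1),proj("scene",P).round(1))
E
```

```text
[ 4.04649474e+02 -3.12203188e-01  3.18612690e+02] 14.8 [-0.01172443 -0.30519599  1.0232008 ]
-36 [[387.3 174.5]] [[243.6 228.7]]
-194 [[313.5 166.1]] [[278.7 280.6]]
-198 [[311.7 165.9]] [[279.6 282. ]]
10 [[410.9 172.3]] [[232.9 204.9]]
104 [[457.2 176.7]] [[214.5 176.4]]
34.44 [[429.3 160. ]] [[223.7 169.1]]
```

View pics/c7.png

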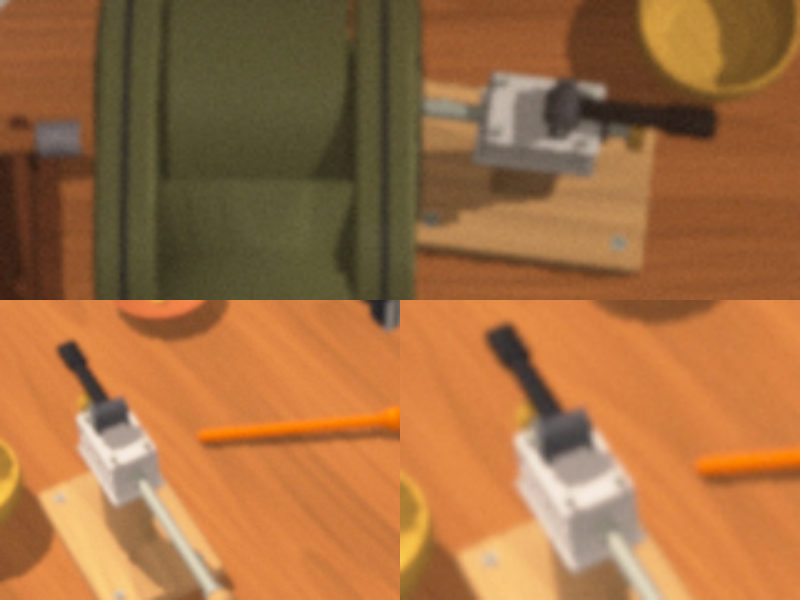

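```bash
python3 - <<'E'
from h import *
u=np.array([-.1175,-.993]);M=np.array([581.5,-115])
for ph in(0,3,6,10,15):
    a=np.radians(ph)
    P=[np.r_[M+(46+94*np.cos(a)-h*np.sin(a))*u,184.5+94*np.sin(a)+h*np.cos(a)] for h in(-3.5,2,7.5)]
    print(ph,proj("top",P).round(1).tolist(),proj("scene",P).round(1).tolist())
s=cv2.imread("pics/s7.png");t=cv2.imread("pics/t7.png")
k=(s.max(2)<75)[165:200,205:235];ys,xs=np.where(k);i=np.argsort(ys)[:6];print("scene tip",np.c_[xs+205,ys+165][i].tolist())
k=(t.max(2)<60)[165:190,430:470];ys,xs=np.where(k);print("top tip",xs.max()+430, ys[xs>=xs.max()-4].mean()+165)
cv2.imwrite("pics/c8.png",np.hstack([cv2.resize(s[255:305,250:310],(480,400),interpolation=2),cv2.resize(s[165:205,200:240],(320,400))[:, :320]]))
E
```

```text
0 [[456.3, 178.0], [456.8, 177.2], [457.4, 176.5]] [[215.0, 179.1], [214.7, 177.5], [214.4, 175.8]]
3 [[456.8, 177.3], [457.2, 176.5], [457.6, 175.8]] [[214.7, 177.6], [214.5, 176.1], [214.3, 174.5]]
6 [[457.2, 176.6], [457.4, 175.8], [457.7, 175.0]] [[214.5, 176.2], [214.3, 174.7], [214.1, 173.2]]
10 [[457.5, 175.7], [457.6, 174.9], [457.6, 174.1]] [[214.3, 174.4], [214.2, 173.0], [214.1, 171.6]]
15 [[457.6, 174.5], [457.4, 173.6], [457.2, 172.8]] [[214.1, 172.4], [214.1, 171.1], [214.1, 169.9]]
scene tip [[216, 178], [217, 178], [218, 178], [219, 178], [215, 179], [216, 179]]
top tip 453 176.45714285714286
```

View pics/c8.png

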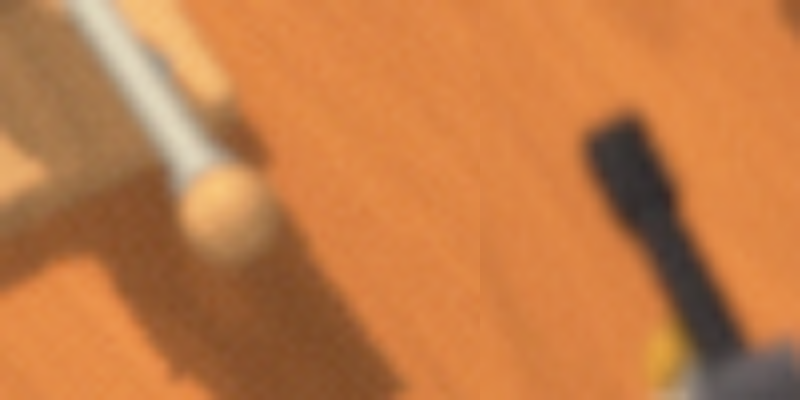

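The scene crop shows the ball at (278.5,281.8), matching a fully seated rod that is level. The lever tip, at about (216,178), matches the shut angle. The arm is clear, so I'm handing in.

```bash
python3 -c "
from workcell import robot
print(robot.sign_off())"
```

```text
the job is handed in; nothing more can be done
None
```

The rod is seated against the depth stop, about 42 mm in, and the lever is swung fully down to hold it; I handed the job in at about 15 s, and the striker, bowl and tea-light were never touched. One caution: wrist force reached about 46 N at the end of the lever push, through the fingertips, and I don't know whether the 40 N limit on the arm and gripper body counts that.

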